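# Tip the single-port module out of the packed rack and stand it on the mat

## Robot

A 6-joint arm with a two-finger parallel gripper is mounted at the origin on the work surface. World frame = base frame: x ahead of the robot, y to its left, z up, the work surface at z = 0. Lengths are in m, angles in rad, forces in N, time in s.
With the tool pointing down it reaches from about 0.35 to 0.925 m from the base axis. Payload 6.4 kg.
Tool frame: the origin (TCP) lies midway between the tips of the shut fingers; the grasp point (between the pads) lies 19 mm behind it; z points along the fingers, y is the line along which they close (so a half turn about z gives the same grasp; the last joint's range is limited). The gripper opens to 85 mm and grips with 20 to 120 N. Pads are 22 mm wide; open, the fingers measure 114 mm over their backs; the gripper's body (76 mm by 85 mm) begins 54 mm behind the grasp point. The pads swing forward as they close: fully open they stand 13 mm farther back than shut.
Start: joints at [-1.454, 0.245, 1.558, -0, 1.339, -0.174], TCP at [0.186, -0.623, 0.231] pointing down, gripper open.
Joint ranges: [-3.13, 3.13], [-1.02, 2.26], [0.13, 2.54], [-0.95, 4.09], [0.21, 2.88], [-2.74, 2.74]. Speed limits (rad/s): [2.57, 2.57, 3.14, 3.14, 3.14, 3.14].

## Interface

Orientations are given as a rotation vector (axis times angle).
In Python, from cell import bot gives the robot as it stands.
- The arm moves only by the tool send_rows, never from a script. Its argument "motion" is a list of rows, each an object of numbers: "dx", "dy", "dz": the shift along the world's x, y, z in cm; "rx", "ry", "rz": the turn, a rotation vector about the world's x, y, z in rad; "fingers": the closure, from -1 (fully open) to 1 (shut). A call has 1 to 5 rows; each row is the pose to reach, as a shift and turn from the pose commanded when the call began; what a row does not reach only later rows make up. A row lasts 1/8 s, in which the tool goes at most 62.5 mm and 10.7 degrees, less where a joint would pass 70% of its speed; a pose out of reach is approached as far as the arm can. A call with a gripper value outside its range is refused whole. The fingers move at their own pace and stop on an object; the grip force is fixed at half the most. Time passes only in rows, so rows that repeat a pose let the fingers close. It gives the time, the measured TCP pose, the force and the opening at its end, in the units of the state.
- bot.read_state(): the state, without advancing time (a new reading comes with each control period).
- bot.read_camera(name): name is "scene" or "top"; returns the picture (480x640x3 uint8, red, green, blue); there is no depth.
- bot.camera_params(name): a dict with "fx", "fy", "cx", "cy" (pixels), "k1" (the pictures are not rectified: a ray, as slopes to the right and down, at radius r is drawn at 1 + k1 r^2 times it, then the intrinsics apply), "extrinsics" (4x4, takes a point from camera to world coordinates). Camera axes: x right, y down, z forward; pixel columns grow to the right and rows downward; lengths in m; the calibration is good to about 2 mm. A picture is of the moment at which its call begins. camera_params takes no time and is no camera call.
- bot.sign_off(): hands the job in, once; it reports no verdict.
The state is a dict: "clock": time; "qpos": joint angles; "joint_vel": joint speeds; "joint_torque": joint torques, N m; "tcp_pos": TCP position; "tcp_rot": TCP orientation; "contact_force": force on the tool from outside, world axes, zero at the start; "ft_torque": the same for the moment, N m; "grip_width": opening from 0.0 (shut) to 1.0 (fully open).
Only numpy, scipy, OpenCV 4.12 (cv2) and the standard library are available. Lean on these libraries where they do the work, as an engineer would, in place of code of your own. Each camera call takes 0.05 s, during which the arm holds its last target. There are 200 camera calls.

## Task

Three plug-in modules stand packed side by side in the steel rack. Take the top of the one with a single large round port on its top and tip it outward, towards the rack's sloping front, until it rests leaning out on the slope; then lift it out and stand it upright in the middle of the black rubber mat, setting it down gently. Leave the other two modules standing in their places in the rack.

Things in the scene. Friction and masses are not known exactly. Their poses are not given: they have to be found in the camera images.
- one_port_mid (a point): Centre of the module to take: aluminium box 100 mm deep (x), 40 wide (y), 150 high (z), 0.25 to 0.5 kg, one flush round port 30 mm across in mid-top. x points from its front (at -50 mm, the rack's sloping side, roughly facing the robot) to its back, z up. It may be in any of the rack's 3 bays, 41 mm apart along y. Tops and fronts are flush, gaps 1 mm; backs are open above a 14 mm rim, with clear table behind.
- two_port_mid (a point): Centre of a neighbour module, same size and axes; two flush round ports 14 mm across near the ends of its top. Rack: level floor 26 mm above the table ends 15 mm in front of the modules' centres; from there a ramp falls 25 degrees to the front, to a 55 mm wall square to it, 37 mm down. A module pushed forward high on its back pivots on that edge, balances at 11 degrees, then drops on the ramp and stays.
- slotted_mid (a point): Centre of the other neighbour module, same size and axes; a flush slot 70 by 14 mm in its top. A module lying on the ramp leans 25 degrees out; its top front edge stands 60 mm proud of the others, free to be pinched across its width. The row's -y end has a side plate reaching 110 mm above the table, its +y end a fixed grey unit 70 mm wide, flush with the modules (176 mm above the table).
- mat: Black rubber mat fixed flat on the table, 200 mm (its x) by 160 mm (its y), 3 mm thick; the point is the middle of its underside, at table height. It lies to the robot's right of the rack, and nothing stands on it.
Things that resemble listed ones, but are neither listed nor needed, are in the scene too. What is shaped like the part that bears one_port_mid but blue, green or red is not meant.

How it is judged:
By the outcome, as a careful person would: the job done as asked, in the order asked, and still so for the second after the job is handed in, with the robot touching nothing.
It also fails if it takes over 56 s, if anything falls off the work surface, if the arm or the gripper's body presses on something with over 40 N, if the wrist force passes 120 N, or if a joint passes its speed limit or range.

## Working session

There is one attempt and no reset: what is moved stays moved. The work goes in short steps, Python scripts to look and compute and a tool call to move; the robot and the scene stay as the last step left them, time stands still between calls to the robot, and variables do not carry over. Pictures are saved under pics/ and viewed, on a budget of 10 in all, crops included, one or two more only if the job needs it, and the job is handed in when it is done.

Besides the shell and the picture viewer there is one more tool, called by a JSON object that holds its "name" and its "arguments". send_rows: Moves the arm, as the interface text tells. Its arguments: {"type":"object","properties":{"motion":{"type":"array","items":{"type":"object","properties":{"dx":{"type":"number"},"dy":{"type":"number"},"dz":{"type":"number"},"rx":{"type":"number"},"ry":{"type":"number"},"rz":{"type":"number"},"fingers":{"type":"number"}}}}},"required":["motion"]}

```bash
mkdir -p pics
cat > h.py <<'E'
import numpy as np, cv2
from cell import bot
def ray(name,u,v):
    p=bot.camera_params(name); K=np.array([[p['fx'],0,p['cx']],[0,p['fy'],p['cy']],[0,0,1.]])
    xd=(u-p['cx'])/p['fx']; yd=(v-p['cy'])/p['fy']; x,y=xd,yd
    for _ in range(30):
        s=1+p['k1']*(x*x+y*y); x,y=xd/s,yd/s
    T=np.array(p['extrinsics']); return T[:3,3],T[:3,:3]@np.array([x,y,1.])
def onz(name,u,v,z):
    o,d=ray(name,u,v); return o+d*(z-o[2])/d[2]
def proj(name,P):
    p=bot.camera_params(name);T=np.array(p['extrinsics'])
    c=T[:3,:3].T@(np.array(P)-T[:3,3]); x,y=c[:2]/c[2]; s=1+p['k1']*(x*x+y*y)
    return np.array([p['cx']+p['fx']*x*s,p['cy']+p['fy']*y*s])
def snap(name,f):
    im=bot.read_camera(name)[:,:,::-1].copy(); cv2.imwrite(f,im); return im
E
python3 - <<'E'
from h import *
for n in("scene","top"):
    snap(n,f"pics/{n}0.png"); p=bot.camera_params(n); print(n,p['fx'],p['k1'],np.round(p['extrinsics'],3).tolist())
s=bot.read_state(); print(s['clock'],s['tcp_pos'],s['tcp_rot'],s['contact_force'],s['grip_width'])
E
```

```text
scene 434.97821450631284 -0.10449182683288626 [[-0.324, 0.695, -0.641, 0.994], [0.946, 0.237, -0.221, 0.092], [-0.002, -0.679, -0.735, 0.552], [0.0, 0.0, 0.0, 1.0]]
top 513.081891934954 0.03644325166755861 [[0.024, -0.985, 0.168, 0.445], [-1.0, -0.025, -0.006, -0.044], [0.01, -0.168, -0.986, 0.977], [0.0, 0.0, 0.0, 1.0]]
0.1 [ 0.18629933 -0.62220684  0.23028633] [-3.10672967e+00 -4.54883902e-01 -5.04934015e-05] [-0.3659713   0.38566161 -0.24606789] 1.0009571335168292
```

View pics/scene0.png

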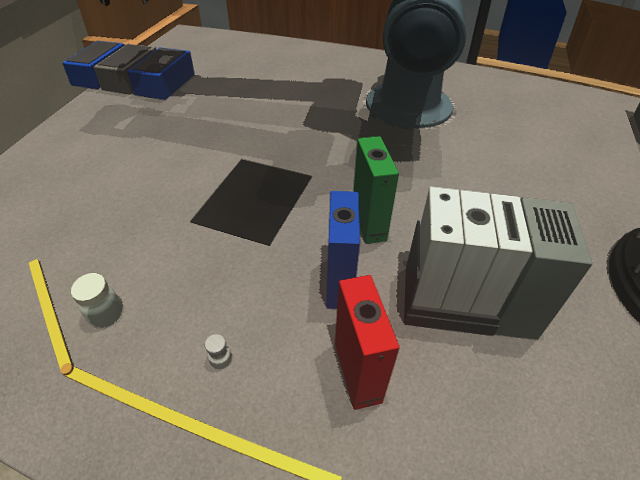

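View pics/top0.png

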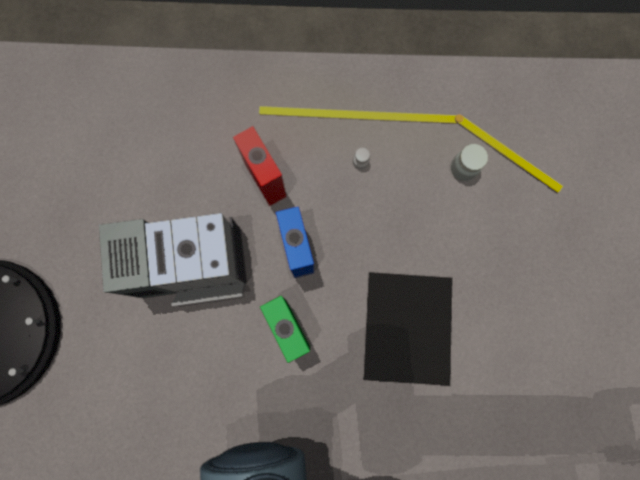

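The scene view shows these look-alikes for the single-port module: white middle (478,216), blue (344,214), green (377,155) and red (368,311). In the top view they are at white (187,248), blue (294,238), green (284,328) and red (257,156). By the description it is the white one in the middle bay. The mat is at top (408,328).

Run:
```python
from h import *
a=cv2.imread('pics/top0.png'); b=cv2.imread('pics/scene0.png')
A=cv2.resize(a[195:320,90:270],None,fx=4,fy=4,interpolation=cv2.INTER_CUBIC)
B=cv2.resize(b[175:345,395:600],None,fx=3.5,fy=3.5)[:500,:720]
cv2.imwrite('pics/crop1.png',A)
hs=cv2.cvtColor(a,cv2.COLOR_BGR2HSV)
def quad(m,nm,z):
    m=cv2.morphologyEx(m.astype(np.uint8)*255,cv2.MORPH_OPEN,np.ones((3,3)))
    cs,_=cv2.findContours(m,cv2.RETR_EXTERNAL,cv2.CHAIN_APPROX_NONE)
    c=max(cs,key=cv2.contourArea); bx=cv2.boxPoints(cv2.minAreaRect(c))
    P=np.array([onz('top',*q,z)[:2] for q in bx]); print(nm,bx.round(0).tolist(),P.round(3).tolist(),'c',P.mean(0).round(4),'sides',np.linalg.norm(P[1]-P[0]).round(4),np.linalg.norm(P[2]-P[1]).round(4),'ang',np.degrees(np.arctan2(*(P[1]-P[0])[::-1])).round(1),np.degrees(np.arctan2(*(P[2]-P[1])[::-1])).round(1))
m=np.zeros(a.shape[:2],bool); m[205:300,140:260]=True
quad(m&(hs[...,2]>150)&(hs[...,1]<60),'white',.176)
m=np.zeros(a.shape[:2],bool); m[250:400,350:470]=True
quad(m&(a.max(2)<50),'mat',.003)
for nm,h in(('red',(0,8)),('green',(45,75)),('blue',(100,125))):
    quad((hs[...,0]>=h[0])&(hs[...,0]<=h[1])&(hs[...,1]>120)&(hs[...,2]>60)&(np.arange(480)[:,None]>90),nm,.15)
# port: both views
def port(im,r):
    v0,v1,u0,u1=r; g=cv2.cvtColor(im,cv2.COLOR_BGR2GRAY)[v0:v1,u0:u1]
    n,l,s,c=cv2.connectedComponentsWithStats((g<130).astype(np.uint8)); i=1+s[1:,4].argmax(); print(s[i]); return c[i]+[u0,v0]
pt=port(a,(236,261,176,198)); ps=port(b,(204,228,465,492)); 
print('port',pt,onz('top',*pt,.176),ps,onz('scene',*ps,.176))
o1,d1=ray('top',*pt);o2,d2=ray('scene',*ps); t=np.linalg.lstsq(np.c_[d1,-d2],o2-o1,rcond=None)[0]; print(o1+t[0]*d1,o2+t[1]*d2)
```

```text
white [[169.0, 219.0], [221.0, 213.0], [228.0, 275.0], [177.0, 281.0]] [[0.606, 0.192], [0.618, 0.111], [0.519, 0.094], [0.507, 0.173]] c [0.5623 0.1425] sides 0.0816 0.1007 ang -81.5 -170.2
mat [[363.0, 380.0], [369.0, 273.0], [454.0, 277.0], [449.0, 384.0]] [[0.348, -0.134], [0.545, -0.144], [0.541, -0.305], [0.344, -0.29]] c [ 0.4448 -0.2183] sides 0.1972 0.162 ang -2.7 -91.6
red [[231.0, 138.0], [253.0, 125.0], [283.0, 178.0], [261.0, 191.0]] [[0.752, 0.107], [0.776, 0.07], [0.686, 0.016], [0.662, 0.053]] c [0.7189 0.0613] sides 0.044 0.1053 ang -57.0 -149.2
green [[260.0, 306.0], [282.0, 295.0], [310.0, 351.0], [288.0, 362.0]] [[0.473, 0.046], [0.492, 0.01], [0.405, -0.037], [0.387, -0.002]] c [0.4391 0.0046] sides 0.0403 0.0985 ang -62.0 -151.3
blue [[275.0, 211.0], [299.0, 205.0], [314.0, 265.0], [290.0, 271.0]] [[0.628, 0.027], [0.639, -0.012], [0.541, -0.039], [0.53, -0.001]] c [ 0.5845 -0.0062] sides 0.0407 0.1019 ang -74.1 -164.5
[  1   4  19  18 259]
[  1   4  24  17 294]
port [186.02316602 248.48262548] [0.55884589 0.16242456 0.176     ] [477.94557823 216.28571429] [0.56072715 0.1606348  0.176     ]
[0.55898476 0.16267754 0.17501941] [0.55908816 0.16089576 0.17457437]
```

View pics/crop1.png

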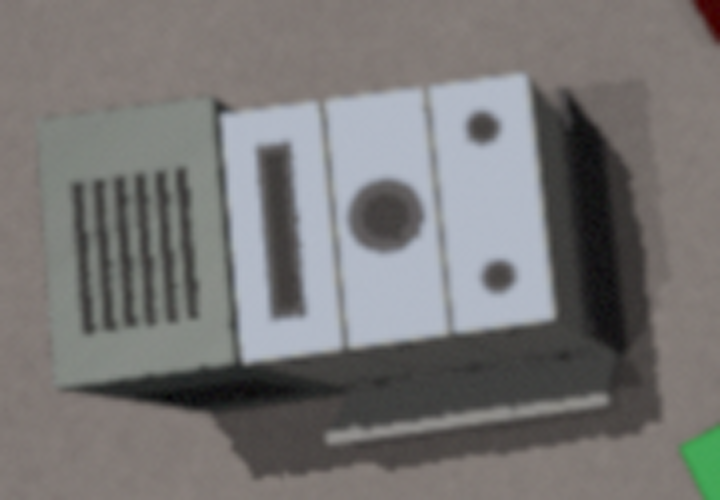

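The crop confirms it: the middle module has the single large port at crop (386,215), the slotted module is on the left and the two-port module on the right. Next I get the yaw from the seams.

Run:
```python
from h import *
Q={'bl':(327,97),'br':(426,87),'fr':(450,333),'fl':(346,350),'BL':(220,115),'BR':(530,74),'FR':(554,317),'FL':(241,364)}
W={k:onz('top',u/4+90-.375,v/4+195-.375,.176)[:2] for k,(u,v) in Q.items()}
for k in W: print(k,W[k].round(4))
an=lambda a,b:np.degrees(np.arctan2(*(W[b]-W[a])[::-1])).round(1)
print(an('fl','bl'),an('fr','br'),an('FL','BL'),an('FR','BR'),'widthdir-90:',an('FR','FL')-90,an('BR','BL')-90, 'c',sum(W[k] for k in('bl','br','fr','fl'))/4)
# small ports of two_port & slot ends, both views
b=cv2.imread('pics/scene0.png');a=cv2.imread('pics/top0.png')
def blobs(im,r,n):
    v0,v1,u0,u1=r; g=cv2.cvtColor(im,cv2.COLOR_BGR2GRAY)[v0:v1,u0:u1]
    k,l,s,c=cv2.connectedComponentsWithStats((g<140).astype(np.uint8)); print(s[1:].tolist()); i=1+s[1:,4].argmax(); return onz(n,*(c[i]+[u0,v0]),.176)
t1=blobs(a,(220,234,204,218),'top');t2=blobs(a,(257,271,207,222),'top')
s1=blobs(b,(190,204,437,453),'scene');s2=blobs(b,(222,237,438,455),'scene')
for p,q in((t1,t2),(s1,s2)):
    p,q=sorted((p,q),key=lambda x:x[0]); print(p,q,np.linalg.norm(p-q),np.degrees(np.arctan2(*(q-p)[1::-1])),(p+q)/2)
```

```text
bl [0.6056 0.1887]
br [0.6107 0.15  ]
fr [0.5133 0.1344]
fl [0.5058 0.174 ]
BL [0.5972 0.2299]
BR [0.6171 0.1093]
FR [0.5205 0.0945]
FL [0.4995 0.2138]
8.4 9.1 9.4 8.7 widthdir-90: 10.0 9.299999999999997 c [0.55885154 0.16176322]
[[3, 3, 8, 8, 56]]
[[3, 3, 9, 8, 55]]
[[3, 4, 10, 7, 55]]
[[3, 3, 12, 9, 78]]
[0.53606617 0.11687144 0.176     ] [0.59492719 0.12670264 0.176     ] 0.05967638771206059 9.482241424570438 [0.56549668 0.12178704 0.176     ]
[0.53767858 0.11539763 0.176     ] [0.59623152 0.12521587 0.176     ] 0.05937040054292169 9.518881397525131 [0.56695505 0.12030675 0.176     ]
```

{"name": "send_rows", "arguments": {"motion": [{"dx": 2.5, "dy": 5, "dz": 2, "rz": -0.12, "fingers": 1}, {"dx": 6, "dy": 10.5, "dz": 4, "rz": -0.12, "fingers": 1}, {"dx": 9, "dy": 16, "dz": 4, "rz": -0.12, "fingers": 1}, {"dx": 12, "dy": 21, "dz": 4, "rz": -0.12, "fingers": 1}, {"dx": 15, "dy": 26, "dz": 4, "rz": -0.12, "fingers": 1}]}}

```text
invalid input at $.motion[0]: expected keys dx, dy, dz, rx, ry, rz, fingers
```

{"name": "send_rows", "arguments": {"motion": [{"dx": 3, "dy": 5, "fingers": 1}, {"dx": 6, "dy": 10.5, "fingers": 1}, {"dx": 9, "dy": 16, "fingers": 1}, {"dx": 12, "dy": 21, "fingers": 1}, {"dx": 15, "dy": 26, "fingers": 1}]}}

```text
invalid input at $.motion[0]: expected keys dx, dy, dz, rx, ry, rz, fingers
```

{"name": "send_rows", "arguments": {"motion": [{"dx": 2.5, "dy": 5, "dz": 2, "rx": 0, "ry": 0, "rz": -0.12, "fingers": 1}, {"dx": 6, "dy": 10.5, "dz": 4, "rx": 0, "ry": 0, "rz": -0.12, "fingers": 1}, {"dx": 9, "dy": 16, "dz": 4, "rx": 0, "ry": 0, "rz": -0.12, "fingers": 1}, {"dx": 12, "dy": 21, "dz": 4, "rx": 0, "ry": 0, "rz": -0.12, "fingers": 1}, {"dx": 15, "dy": 26, "dz": 4, "rx": 0, "ry": 0, "rz": -0.12, "fingers": 1}]}}

```text
clock: 0.72
tcp_pos: [0.337, -0.3607, 0.271]
tcp_rot: [-3.13, -0.268, -0.0]
contact_force: [0.9, -1.6, 0.1]
grip_width: 0.003
```

{"name": "send_rows", "arguments": {"motion": [{"dx": 3, "dy": 5, "dz": 0, "rx": 0, "ry": 0, "rz": 0, "fingers": 1}, {"dx": 6, "dy": 10.5, "dz": 0, "rx": 0, "ry": 0, "rz": 0, "fingers": 1}, {"dx": 9, "dy": 16, "dz": 0, "rx": 0, "ry": 0, "rz": 0, "fingers": 1}, {"dx": 12, "dy": 21, "dz": 0, "rx": 0, "ry": 0, "rz": 0, "fingers": 1}, {"dx": 15, "dy": 26, "dz": 0, "rx": 0, "ry": 0, "rz": 0, "fingers": 1}]}}

```text
clock: 1.35
tcp_pos: [0.4869, -0.1007, 0.2711]
tcp_rot: [3.13, 0.268, 0.0]
contact_force: [-0.0, -1.2, 0.2]
grip_width: 0.005
```

{"name": "send_rows", "arguments": {"motion": [{"dx": 3, "dy": 5, "dz": 0, "rx": 0, "ry": 0, "rz": 0, "fingers": 1}, {"dx": 6, "dy": 10.5, "dz": 0, "rx": 0, "ry": 0, "rz": 0, "fingers": 1}, {"dx": 9.5, "dy": 15.5, "dz": 0, "rx": 0, "ry": 0, "rz": 0, "fingers": 1}, {"dx": 12.5, "dy": 21, "dz": 0, "rx": 0, "ry": 0, "rz": 0, "fingers": 1}, {"dx": 15.7, "dy": 26, "dz": 0, "rx": 0, "ry": 0, "rz": -0.007, "fingers": 1}]}}

```text
clock: 1.98
tcp_pos: [0.6439, 0.1594, 0.2707]
tcp_rot: [3.131, 0.258, -0.001]
contact_force: [0.3, -0.3, -0.0]
grip_width: 0.004
```

{"name": "send_rows", "arguments": {"motion": [{"dx": 0, "dy": 1.7, "dz": 0, "rx": 0, "ry": 0, "rz": 0, "fingers": 1}, {"dx": 0, "dy": 1.7, "dz": -4, "rx": 0, "ry": 0, "rz": 0, "fingers": 1}, {"dx": 0, "dy": 1.7, "dz": -8, "rx": 0, "ry": 0, "rz": 0, "fingers": 1}, {"dx": 0, "dy": 1.7, "dz": -11, "rx": 0, "ry": 0, "rz": 0, "fingers": 1}, {"dx": 0, "dy": 1.7, "dz": -11.6, "rx": 0, "ry": 0, "rz": 0, "fingers": 1}]}}

```text
clock: 2.6
tcp_pos: [0.6412, 0.1735, 0.1523]
tcp_rot: [3.131, 0.256, -0.009]
contact_force: [0.3, 0.0, -0.2]
grip_width: 0.003
```

Run:
```python
from h import *
a=snap('top','pics/top1.png');b=snap('scene','pics/scene1.png')
s=bot.read_state();p=s['tcp_pos'];print(p,s['tcp_rot'],proj('top',p),proj('scene',p))
A=cv2.resize(a[160:310,80:280],None,fx=3,fy=3);B=cv2.resize(b[140:350,380:580],None,fx=2.14,fy=2.14)
B=B[:449];A=A[:B.shape[0]]
cv2.imwrite('pics/c2.png',cv2.resize(np.hstack([A[:449],B[:449,:428]]),(800,350)))
```

```text
[0.64301404 0.17381812 0.15523309] [ 3.13099910e+00  2.56239667e-01 -1.28966729e-03] [185.69560117 199.2931694 ] [478.95176624 278.30691247]
```

View pics/c2.png

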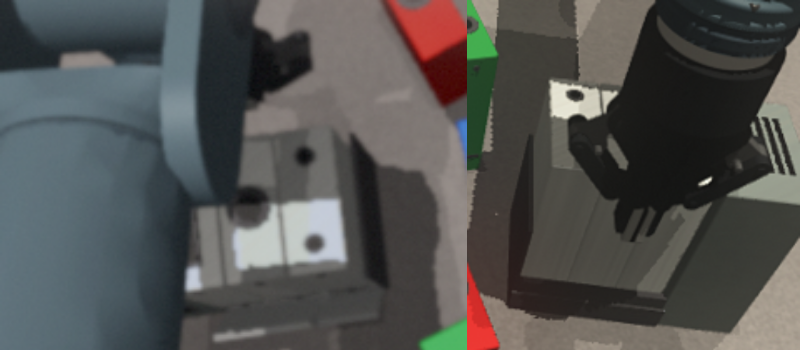

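The middle module's back faces the shut fingers (scene crop tip around (640,225)). The elbows stick out wide, so I raise the tip to 160 mm and push slowly.

{"name": "send_rows", "arguments": {"motion": [{"dx": -0.9, "dy": 0, "dz": 0.5, "rx": 0, "ry": 0, "rz": 0, "fingers": 1}, {"dx": -1.6, "dy": -0.15, "dz": 0.5, "rx": 0, "ry": 0, "rz": 0, "fingers": 1}, {"dx": -2.1, "dy": -0.25, "dz": 0.5, "rx": 0, "ry": 0, "rz": 0, "fingers": 1}, {"dx": -2.5, "dy": -0.3, "dz": 0.5, "rx": 0, "ry": 0, "rz": 0, "fingers": 1}, {"dx": -2.9, "dy": -0.37, "dz": 0.5, "rx": 0, "ry": 0, "rz": 0, "fingers": 1}]}}

```text
clock: 3.32
tcp_pos: [0.6142, 0.1706, 0.1605]
tcp_rot: [-3.131, -0.257, -0.001]
contact_force: [0.1, -1.0, 0.4]
grip_width: 0.002
```

{"name": "send_rows", "arguments": {"motion": [{"dx": -0.3, "dy": -0.05, "dz": 0, "rx": 0, "ry": 0, "rz": 0, "fingers": 1}, {"dx": -0.6, "dy": -0.1, "dz": 0, "rx": 0, "ry": 0, "rz": 0, "fingers": 1}, {"dx": -0.9, "dy": -0.15, "dz": 0, "rx": 0, "ry": 0, "rz": 0, "fingers": 1}]}}

```text
clock: 3.7
tcp_pos: [0.6052, 0.169, 0.1602]
tcp_rot: [3.131, 0.257, -0.0]
contact_force: [-0.0, 0.7, -0.4]
grip_width: 0.001
```

```bash
cat > two.py <<'E'
from h import *
import sys
n=sys.argv[1]
a=snap('top',f'pics/t{n}.png');b=snap('scene',f'pics/s{n}.png')
A=cv2.resize(a[190:340,90:270],(480,400),interpolation=cv2.INTER_CUBIC);B=cv2.resize(b[150:350,390:550],(320,400),interpolation=cv2.INTER_CUBIC)
cv2.imwrite(f'pics/c{n}.png',np.hstack([A,B]))
E
python3 two.py 3
```

```text
(no output)
```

View pics/c3.png

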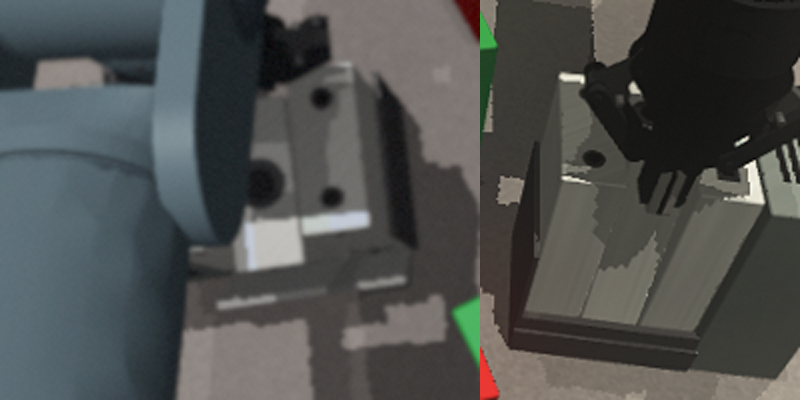

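The middle module's top edge now stands forward of its neighbour (front edge at crop (270,268) against (335,228)). It is tipping and the neighbours are still standing, so I continue past balance.

{"name": "send_rows", "arguments": {"motion": [{"dx": -0.4, "dy": -0.07, "dz": 0, "rx": 0, "ry": 0, "rz": 0, "fingers": 1}, {"dx": -0.8, "dy": -0.13, "dz": 0, "rx": 0, "ry": 0, "rz": 0, "fingers": 1}, {"dx": -1.2, "dy": -0.2, "dz": 0, "rx": 0, "ry": 0, "rz": 0, "fingers": 1}, {"dx": -1.5, "dy": -0.25, "dz": 0, "rx": 0, "ry": 0, "rz": 0, "fingers": 1}, {"dx": -1.6, "dy": -0.27, "dz": 0, "rx": 0, "ry": 0, "rz": 0, "fingers": 1}]}}

```text
clock: 4.42
tcp_pos: [0.5891, 0.1663, 0.1603]
tcp_rot: [-3.131, -0.257, 0.0]
contact_force: [1.0, -0.7, 0.1]
grip_width: 0.001
```

{"name": "send_rows", "arguments": {"motion": [{"dx": 1.5, "dy": 0.25, "dz": 0, "rx": 0, "ry": 0, "rz": 0, "fingers": 1}, {"dx": 4, "dy": 0.65, "dz": 0, "rx": 0, "ry": 0, "rz": 0, "fingers": 1}, {"dx": 6, "dy": 1, "dz": 2, "rx": 0, "ry": 0, "rz": 0, "fingers": 1}, {"dx": 6, "dy": 1, "dz": 8, "rx": 0, "ry": 0, "rz": 0, "fingers": 1}, {"dx": 6, "dy": -2, "dz": 12, "rx": 0, "ry": 0, "rz": 0, "fingers": 1}]}}

```text
clock: 5.05
tcp_pos: [0.6501, 0.1475, 0.2831]
tcp_rot: [-3.13, -0.261, -0.004]
contact_force: [0.4, 0.0, 0.9]
grip_width: -0.004
```

{"name": "send_rows", "arguments": {"motion": [{"dx": -1, "dy": -6, "dz": 1, "rx": 0, "ry": 0, "rz": 0, "fingers": 0}, {"dx": -3, "dy": -12, "dz": 2, "rx": 0, "ry": 0, "rz": 0, "fingers": -0.6}, {"dx": -7, "dy": -16, "dz": 3, "rx": 0, "ry": 0, "rz": 0, "fingers": -0.6}, {"dx": -12, "dy": -19, "dz": 3, "rx": 0, "ry": 0, "rz": 0, "fingers": -0.6}, {"dx": -17, "dy": -21, "dz": 3, "rx": 0, "ry": 0, "rz": 0, "fingers": -0.6}]}}

```text
clock: 5.68
tcp_pos: [0.4779, -0.0649, 0.3105]
tcp_rot: [3.131, 0.255, 0.001]
contact_force: [-0.2, -0.9, 0.7]
grip_width: 0.8
```

```bash
python3 two.py 4
```

```text
(no output)
```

View pics/c4.png

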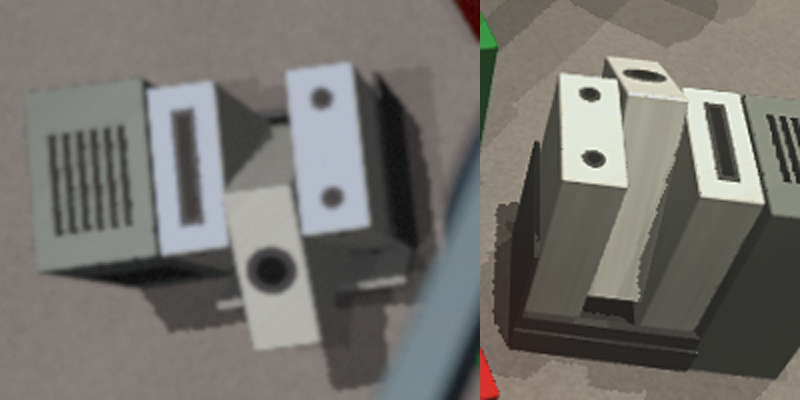

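The module leans out on the slope: its port is at top crop (272,270) and its neighbours still stand. I check its position against the geometry.

Run:
```python
from h import *
a=cv2.imread('pics/t4.png');b=cv2.imread('pics/s4.png')
def port(im,r):
    v0,v1,u0,u1=r; g=cv2.cvtColor(im,cv2.COLOR_BGR2GRAY)[v0:v1,u0:u1]
    k,l,s,c=cv2.connectedComponentsWithStats((g<110).astype(np.uint8)); i=1+s[1:,4].argmax(); print(s[i]); return c[i]+[u0,v0]
pt=port(a,(280,303,180,204)); ps=port(b,(182,193,460,484)); 
o1,d1=ray('top',*pt);o2,d2=ray('scene',*ps); t=np.linalg.lstsq(np.c_[d1,-d2],o2-o1,rcond=None)[0]; print(pt,ps,o1+t[0]*d1,o2+t[1]*d2)
print(onz('top',*pt,.1674),onz('scene',*ps,.1674))
e=np.array([.9866,.1633]);f=np.array([-.1633,.9866]);c=np.array([.5595,.1615])
for p in(onz('top',*pt,.1674),onz('scene',*ps,.1674)): print((p[:2]-c)@e,(p[:2]-c)@f)
# top-face corners in top crop
T=np.array([[225,193],[293,185],[319,342],[254,350]])*.375+[90,190]-.3
W=[onz('top',*T[i],z)[:2] for i,z in enumerate((.1885,.1885,.1463,.1463))]
for w in W: print(w,(w-c)@e,(w-c)@f)
s=bot.read_state();print(s['tcp_pos'],s['tcp_rot'],s['qpos'])
```

```text
[  3   3  18  17 243]
[ 2  3 21  6 80]
[191.34979424 290.92592593] [472.05 187.25] [0.49329425 0.1518119  0.16704006] [0.49340406 0.15016805 0.16664868]
[0.49327297 0.15172478 0.1674    ] [0.49437798 0.15005423 0.1674    ]
-0.06693587867748041 0.001170646518986409
-0.06611848318749346 -0.0006579681516179032
[0.53553567 0.17596034] -0.021281837896075177 0.018179950136805897
[0.54112873 0.13734808] -0.022069101269606064 -0.020828254054470897
[0.45239996 0.12547218] -0.11154823868092863 -0.018055613647840186
[0.44688002 0.1636518 ] -0.11075947891165963 0.020513806649631407
[ 0.47610607 -0.06459723  0.30979522] [ 3.13126382e+00  2.51797939e-01 -1.41984529e-03] [-3.71086809e-01 -2.23024462e-01  1.88712709e+00 -5.95487576e-04
  1.47820720e+00  1.03928180e+00]
```

Both views agree with the geometry to about 1 mm. Next is the tilted pre-grasp, 100 mm back along the module's axis.

{"name": "send_rows", "arguments": {"motion": [{"dx": -1, "dy": 4, "dz": 0, "rx": 0.024, "ry": -0.144, "rz": 0, "fingers": -0.6}, {"dx": -2, "dy": 9, "dz": -1, "rx": 0.048, "ry": -0.288, "rz": 0, "fingers": -0.6}, {"dx": -2.5, "dy": 14, "dz": -2, "rx": 0.071, "ry": -0.43, "rz": 0, "fingers": -0.6}, {"dx": -2.5, "dy": 19, "dz": -5, "rx": 0.071, "ry": -0.43, "rz": 0, "fingers": -0.6}, {"dx": -2.5, "dy": 20.8, "dz": -8, "rx": 0.071, "ry": -0.43, "rz": 0, "fingers": -0.6}]}}

```text
clock: 6.4
tcp_pos: [0.4541, 0.1471, 0.2307]
tcp_rot: [-3.021, -0.254, -0.673]
contact_force: [0.6, -0.3, 0.0]
grip_width: 0.798
```

```bash
cat > st.py <<'E'
from h import *
from scipy.spatial.transform import Rotation as R
bot.read_camera('top')
s=bot.read_state();p=np.array(s['tcp_pos']);M=R.from_rotvec(s['tcp_rot']).as_matrix()
e=np.array([.9866,.1633]);f=np.array([-.1633,.9866]);c=np.array([.5595,.1615])
print(s['clock'],p.round(4),'e,f',((p[:2]-c)@e).round(4),((p[:2]-c)@f).round(4),'q',np.round(s['qpos'],2))
print('toolz',M[:,2].round(3),'tooly',M[:,1].round(3),'F',np.round(s['contact_force'],1),s['grip_width'])
print('to grasp cm',(100*(np.array([.4926,.1504,.125])-p)).round(2))
t=R.from_matrix(np.c_[[*(np.cos(.4363)*e),np.sin(.4363)],[*-f,0],[*(np.sin(.4363)*e),-np.cos(.4363)]]); print('rot to lean',(t*R.from_matrix(M).inv()).as_rotvec().round(4))
E
python3 st.py
```

```text
6.45 [0.4515 0.1476 0.225 ] e,f -0.1088 0.0039 q [ 0.05 -0.46  2.26  0.06  0.92  1.42]
toolz [ 0.41   0.071 -0.909] tooly [ 0.167 -0.986 -0.002] F [-1.6  0.3 -2.8] 0.8039901469111019
to grasp cm [  4.11   0.28 -10.  ]
rot to lean [-0.0007 -0.0074 -0.004 ]
```

{"name": "send_rows", "arguments": {"motion": [{"dx": 0, "dy": -0.35, "dz": -0.8, "rx": 0, "ry": -0.007, "rz": -0.004, "fingers": -0.6}, {"dx": 1, "dy": -0.2, "dz": -3, "rx": 0, "ry": -0.007, "rz": -0.004, "fingers": -0.6}, {"dx": 2.2, "dy": 0, "dz": -5.5, "rx": 0, "ry": -0.007, "rz": -0.004, "fingers": -0.6}, {"dx": 3.4, "dy": 0.2, "dz": -8.2, "rx": 0, "ry": -0.007, "rz": -0.004, "fingers": -0.6}, {"dx": 4.1, "dy": 0.28, "dz": -9.8, "rx": 0, "ry": -0.007, "rz": -0.004, "fingers": -0.6}]}}

```text
clock: 7.08
tcp_pos: [0.4968, 0.1458, 0.1323]
tcp_rot: [-3.023, -0.239, -0.682]
contact_force: [-0.6, 0.7, 0.2]
grip_width: 0.796
```

```bash
python3 st.py; python3 two.py 5
```

```text
7.125 [0.4961 0.1456 0.1305] e,f -0.0652 -0.0053 q [ 0.04 -0.18  2.24  0.08  0.64  1.4 ]
toolz [ 0.421  0.066 -0.904] tooly [ 0.157 -0.988  0.001] F [-1.1 -0.2 -0.8] 0.800207605185481
to grasp cm [-0.35  0.48 -0.55]
rot to lean [0.0005 0.0045 0.0068]
```

View pics/c5.png

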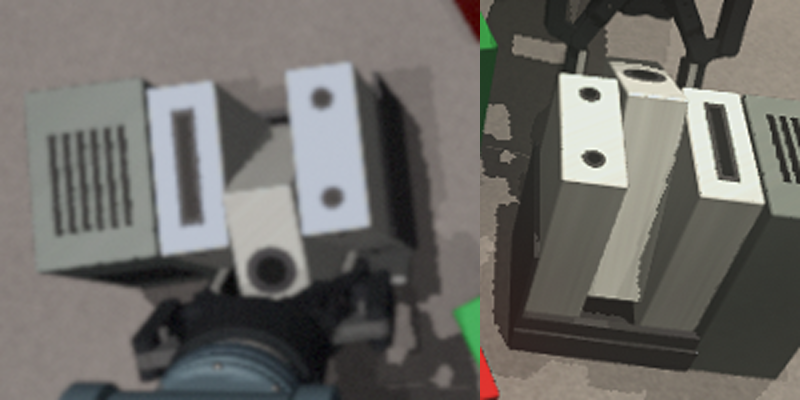

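The fingers straddle the leaning module, clear of its neighbours. I centre them and then close.

{"name": "send_rows", "arguments": {"motion": [{"dx": -0.35, "dy": 0.48, "dz": 0, "rx": 0, "ry": 0.004, "rz": 0.007, "fingers": -0.6}, {"dx": -0.35, "dy": 0.48, "dz": -0.4, "rx": 0, "ry": 0.004, "rz": 0.007, "fingers": -0.6}, {"dx": -0.35, "dy": 0.48, "dz": -0.4, "rx": 0, "ry": 0.004, "rz": 0.007, "fingers": -0.6}]}}

```text
clock: 7.6
tcp_pos: [0.4918, 0.152, 0.1285]
tcp_rot: [-3.021, -0.253, -0.674]
contact_force: [-0.3, 0.4, 0.0]
grip_width: 0.8
```

```bash
python3 st.py
```

```text
7.65 [0.4918 0.152  0.1285] e,f -0.0683 0.0017 q [ 0.06 -0.19  2.25  0.08  0.64  1.41]
toolz [ 0.419  0.07  -0.905] tooly [ 0.166 -0.986  0.001] F [ 0.1 -0.2  0.2] 0.7978182328836156
to grasp cm [ 0.08 -0.16 -0.35]
rot to lean [ 0.0001  0.003  -0.0029]
```

{"name": "send_rows", "arguments": {"motion": [{"dx": 0.08, "dy": -0.15, "dz": -0.3, "rx": 0, "ry": 0.003, "rz": -0.003, "fingers": -0.6}, {"dx": 0.08, "dy": -0.15, "dz": -0.3, "rx": 0, "ry": 0.003, "rz": -0.003, "fingers": -0.1}, {"dx": 0.08, "dy": -0.15, "dz": -0.3, "rx": 0, "ry": 0.003, "rz": -0.003, "fingers": 0.1}, {"dx": 0.08, "dy": -0.15, "dz": -0.3, "rx": 0, "ry": 0.003, "rz": -0.003, "fingers": 1}, {"dx": 0.08, "dy": -0.15, "dz": -0.3, "rx": 0, "ry": 0.003, "rz": -0.003, "fingers": 1}]}}

```text
clock: 8.28
tcp_pos: [0.4926, 0.1505, 0.1253]
tcp_rot: [-3.023, -0.248, -0.669]
contact_force: [-1.6, 0.1, 1.8]
grip_width: 0.462
```

{"name": "send_rows", "arguments": {"motion": [{"dx": 0, "dy": 0, "dz": 0, "rx": 0, "ry": 0, "rz": 0, "fingers": 1}, {"dx": 0, "dy": 0, "dz": 0, "rx": 0, "ry": 0, "rz": 0, "fingers": 1}, {"dx": -0.4, "dy": -0.07, "dz": 0.9, "rx": 0, "ry": 0, "rz": 0, "fingers": 1}, {"dx": -0.8, "dy": -0.14, "dz": 1.8, "rx": 0, "ry": 0, "rz": 0, "fingers": 1}]}}

```text
clock: 8.78
tcp_pos: [0.4842, 0.149, 0.1435]
tcp_rot: [-3.023, -0.248, -0.668]
contact_force: [2.0, 0.7, -2.2]
grip_width: 0.463
```

```bash
python3 st.py
```

```text
8.825 [0.4844 0.1491 0.1447] e,f -0.0761 0.0 q [ 0.05 -0.24  2.26  0.08  0.69  1.41]
toolz [ 0.417  0.069 -0.906] tooly [ 0.163 -0.987  0.   ] F [ 1.3  0.4 -2. ] 0.459242413707624
to grasp cm [ 0.82  0.13 -1.97]
rot to lean [ 0.0002  0.0003 -0.    ]
```

The grip holds at 0.46 of the opening, which is 39 mm. I lift along the module's axis.

{"name": "send_rows", "arguments": {"motion": [{"dx": -0.8, "dy": -0.14, "dz": 1.8, "rx": 0, "ry": 0, "rz": 0, "fingers": 1}, {"dx": -1.7, "dy": -0.28, "dz": 3.7, "rx": 0, "ry": 0, "rz": 0, "fingers": 1}, {"dx": -2.6, "dy": -0.43, "dz": 5.7, "rx": 0, "ry": 0, "rz": 0, "fingers": 1}, {"dx": -3.2, "dy": -0.53, "dz": 8, "rx": 0, "ry": 0, "rz": 0, "fingers": 1}, {"dx": -3.3, "dy": -0.53, "dz": 10.5, "rx": 0, "ry": 0, "rz": 0, "fingers": 1}]}}

```text
clock: 9.45
tcp_pos: [0.4502, 0.1437, 0.248]
tcp_rot: [-3.024, -0.248, -0.665]
contact_force: [0.5, 1.0, -3.9]
grip_width: 0.462
```

```bash
python3 st.py
python3 - <<'E'
from h import *
b=snap('scene','pics/s6.png'); cv2.imwrite('pics/c6.png',b[60:380,150:620])
E
```

```text
9.5 [0.4524 0.1439 0.2528] e,f -0.1085 0.0001 q [ 0.04 -0.5   2.23  0.06  0.97  1.42]
toolz [ 0.421  0.069 -0.904] tooly [ 0.163 -0.987  0.001] F [ 2.7  0.4 -0.6] 0.4603271399827723
to grasp cm [  4.02   0.65 -12.78]
rot to lean [-0.      0.0048  0.    ]
```

View pics/c6.png

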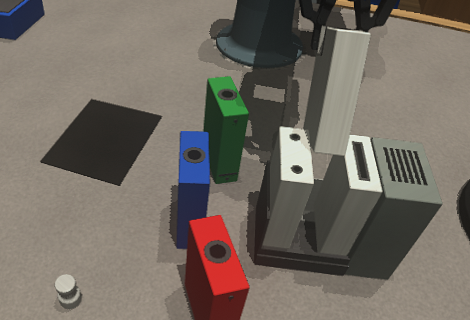

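The module (crop (340,90)) is out of the rack, and both neighbours and the coloured boxes are undisturbed. I raise it, turn it upright and carry it over green to the mat.

{"name": "send_rows", "arguments": {"motion": [{"dx": 0, "dy": 0, "dz": 3, "rx": -0.02, "ry": 0.12, "rz": 0, "fingers": 1}, {"dx": 0, "dy": 0, "dz": 6, "rx": -0.04, "ry": 0.24, "rz": 0, "fingers": 1}, {"dx": 0, "dy": -1, "dz": 8, "rx": -0.058, "ry": 0.35, "rz": 0, "fingers": 1}, {"dx": -0.5, "dy": -4, "dz": 8.5, "rx": -0.071, "ry": 0.43, "rz": 0, "fingers": 1}, {"dx": -1, "dy": -8, "dz": 8.5, "rx": -0.071, "ry": 0.43, "rz": 0, "fingers": 1}]}}

```text
clock: 10.18
tcp_pos: [0.442, 0.0633, 0.3322]
tcp_rot: [-3.13, -0.26, 0.003]
contact_force: [0.5, -0.5, -3.4]
grip_width: 0.46
```

{"name": "send_rows", "arguments": {"motion": [{"dx": -0.5, "dy": -5, "dz": 0, "rx": 0, "ry": 0, "rz": -0.05, "fingers": 1}, {"dx": -1, "dy": -10, "dz": 0, "rx": 0, "ry": 0, "rz": -0.1, "fingers": 1}, {"dx": -1.5, "dy": -15, "dz": 0, "rx": 0, "ry": 0, "rz": -0.15, "fingers": 1}, {"dx": -1.5, "dy": -20, "dz": 0, "rx": 0, "ry": 0, "rz": -0.2, "fingers": 1}, {"dx": -1.5, "dy": -25, "dz": 0, "rx": 0, "ry": 0, "rz": -0.2, "fingers": 1}]}}

```text
clock: 10.8
tcp_pos: [0.426, -0.1876, 0.3317]
tcp_rot: [-3.14, 0.058, 0.002]
contact_force: [1.2, 0.8, -3.9]
grip_width: 0.463
```

```bash
cat > st2.py <<'E'
from h import *
from scipy.spatial.transform import Rotation as R
b=snap('scene','pics/s7.png')
s=bot.read_state();p=np.array(s['tcp_pos']);M=R.from_rotvec(s['tcp_rot']).as_matrix()
print(s['clock'],p.round(4),'toolz',M[:,2].round(4),'toolx',M[:,0].round(3),'F',np.round(s['contact_force'],1),s['grip_width'])
ya=-.036; t=R.from_matrix([[np.cos(ya),np.sin(ya),0],[np.sin(ya),-np.cos(ya),0],[0,0,-1]])
print('rot to upright',(t*R.from_matrix(M).inv()).as_rotvec().round(4),'to place',(100*(np.array([.426,-.2176,.1153])-p)).round(2))
E
python3 st2.py
python3 - <<'E'
from h import *
b=cv2.imread('pics/scene0.png');m=np.zeros(b.shape[:2],np.uint8);m[150:255,180:320]=(b.max(2)<50)[150:255,180:320]*255
c=max(cv2.findContours(m,0,1)[0],key=cv2.contourArea)
q=cv2.approxPolyDP(c,8,True)[:,0]; P=np.array([onz('scene',*x,.003)[:2] for x in q]);print(q.tolist(),P.round(3).tolist(),P.mean(0))
E
```

```text
10.85 [ 0.4256 -0.1927  0.3315] toolz [-0.0024 -0.0033 -1.    ] toolx [ 0.999 -0.041 -0.002] F [-1.8 -5.7 -2.3] 0.462687725492375
rot to upright [ 0.0033 -0.0024  0.0052] to place [  0.04  -2.49 -21.62]
[[241, 160], [191, 222], [269, 245], [310, 176]] [[0.349, -0.291], [0.545, -0.298], [0.551, -0.142], [0.353, -0.137]] [ 0.4495139  -0.21725072]
```

{"name": "send_rows", "arguments": {"motion": [{"dx": 0.2, "dy": -2.5, "dz": -4, "rx": 0, "ry": 0, "rz": 0, "fingers": 1}, {"dx": 0.2, "dy": -2.5, "dz": -9, "rx": 0, "ry": 0, "rz": 0, "fingers": 1}, {"dx": 0.2, "dy": -2.5, "dz": -14, "rx": 0, "ry": 0, "rz": 0, "fingers": 1}, {"dx": 0.2, "dy": -2.5, "dz": -18, "rx": 0, "ry": 0, "rz": 0, "fingers": 1}, {"dx": 0.2, "dy": -2.5, "dz": -19, "rx": 0, "ry": 0, "rz": 0, "fingers": 1}]}}

```text
clock: 11.48
tcp_pos: [0.4263, -0.2093, 0.1392]
tcp_rot: [-3.136, 0.057, 0.01]
contact_force: [0.8, 0.1, -3.8]
grip_width: 0.458
```

{"name": "send_rows", "arguments": {"motion": [{"dx": 0, "dy": 0, "dz": 0, "rx": 0, "ry": 0, "rz": 0, "fingers": 1}, {"dx": 0, "dy": 0, "dz": 0, "rx": 0, "ry": 0, "rz": 0, "fingers": 1}]}}

```text
clock: 11.72
tcp_pos: [0.4298, -0.2121, 0.1453]
tcp_rot: [3.139, -0.057, 0.005]
contact_force: [-0.0, -0.1, -2.0]
grip_width: 0.458
```

```bash
python3 st2.py
python3 - <<'E'
from h import *
b=cv2.imread('pics/s7.png'); cv2.imwrite('pics/c7.png',cv2.resize(b[40:280,150:400],None,fx=2.4,fy=2.4))
E
```

```text
11.775 [ 0.4298 -0.2121  0.1454] toolz [ 0.003  -0.0025 -1.    ] toolx [ 0.999 -0.036  0.003] F [-0.3  0.2 -2.8] 0.4611815192830417
rot to upright [0.0025 0.003  0.0001] to place [-0.38 -0.55 -3.01]
```

View pics/c7.png

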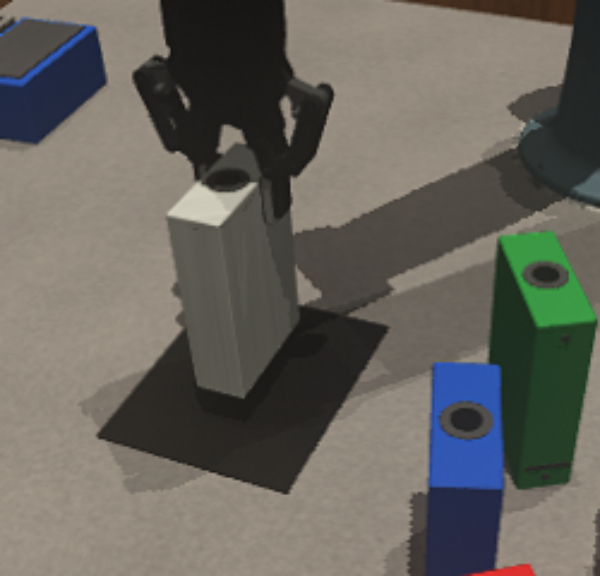

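The module hangs about 30 mm above the middle of the mat. I check its tilt in hand by comparing the predicted corners with those seen: back top (168,217) and (220,227), back bottom (197,387) and (245,398).

Run:
```python
from h import *
from scipy.spatial.transform import Rotation as R
s=bot.read_state();p=np.array(s['tcp_pos']);M=R.from_rotvec(s['tcp_rot']).as_matrix()
bc=p+M@[.0189,0,-.0377+.075] # centre
for sx,sy,sz in((1,1,1),(1,-1,1),(1,1,-1),(1,-1,-1),(-1,-1,-1)):
    P=p+M@[.0189+.05*sx,.02*sy,.1123-.075-.075*sz]
    print(sx,sy,sz,P.round(3),((proj('scene',P)-[150,40])*2.4).round(0))
```

```text
1 1 1 [ 0.498 -0.235  0.183] [164. 211.]
1 -1 1 [ 0.499 -0.195  0.183] [219. 223.]
1 1 -1 [ 0.498 -0.235  0.033] [195. 385.]
1 -1 -1 [ 0.5   -0.195  0.033] [243. 398.]
-1 -1 -1 [ 0.4   -0.191  0.033] [300. 318.]
```

The corners match within about 2 image pixels, so it is upright to about 1°. I lower it gently.

{"name": "send_rows", "arguments": {"motion": [{"dx": -0.2, "dy": -0.55, "dz": -1, "rx": 0.0025, "ry": 0.003, "rz": 0, "fingers": 1}, {"dx": -0.2, "dy": -0.55, "dz": -1.8, "rx": 0.0025, "ry": 0.003, "rz": 0, "fingers": 1}, {"dx": -0.2, "dy": -0.55, "dz": -2.3, "rx": 0.0025, "ry": 0.003, "rz": 0, "fingers": 1}, {"dx": -0.2, "dy": -0.55, "dz": -2.6, "rx": 0.0025, "ry": 0.003, "rz": 0, "fingers": 1}, {"dx": -0.2, "dy": -0.55, "dz": -2.6, "rx": 0.0025, "ry": 0.003, "rz": 0, "fingers": 1}]}}

```text
clock: 12.4
tcp_pos: [0.4266, -0.2166, 0.117]
tcp_rot: [-3.138, 0.057, 0.005]
contact_force: [0.2, 0.2, -3.9]
grip_width: 0.457
```

{"name": "send_rows", "arguments": {"motion": [{"dx": 0, "dy": 0, "dz": -0.1, "rx": 0, "ry": 0, "rz": 0, "fingers": 1}, {"dx": 0, "dy": 0, "dz": -0.2, "rx": 0, "ry": 0, "rz": 0, "fingers": 1}, {"dx": 0, "dy": 0, "dz": -0.2, "rx": 0, "ry": 0, "rz": 0, "fingers": 1}]}}

```text
clock: 12.78
tcp_pos: [0.4268, -0.2168, 0.1155]
tcp_rot: [-3.139, 0.057, 0.004]
contact_force: [1.5, -0.4, -2.6]
grip_width: 0.458
```

```bash
python3 st2.py
```

```text
12.825 [ 0.4268 -0.2168  0.1154] toolz [-0.0027  0.0023 -1.    ] toolx [ 0.999 -0.036 -0.003] F [-1.   0.6 -3.1] 0.4591067899274767
rot to upright [-0.0023 -0.0027  0.0002] to place [-0.08 -0.08 -0.01]
```

Not in contact yet (about -3 N is the module's weight). I go down in 1 mm steps.

{"name": "send_rows", "arguments": {"motion": [{"dx": 0.05, "dy": -0.05, "dz": -0.1, "rx": 0, "ry": 0, "rz": 0, "fingers": 1}, {"dx": 0.05, "dy": -0.05, "dz": -0.1, "rx": 0, "ry": 0, "rz": 0, "fingers": 1}]}}

```text
clock: 13.08
tcp_pos: [0.4272, -0.2172, 0.1155]
tcp_rot: [-3.138, 0.056, 0.006]
contact_force: [-5.2, 3.1, 6.3]
grip_width: 0.458
```

{"name": "send_rows", "arguments": {"motion": [{"dx": 0, "dy": 0, "dz": -0.1, "rx": 0, "ry": 0, "rz": 0, "fingers": 1}, {"dx": 0, "dy": 0, "dz": -0.1, "rx": 0, "ry": 0, "rz": 0, "fingers": 1}]}}

```text
clock: 13.32
tcp_pos: [0.4273, -0.2173, 0.1155]
tcp_rot: [-3.138, 0.056, 0.007]
contact_force: [-7.0, 5.7, 14.3]
grip_width: 0.464
```

Contact. I ease off 1 mm, then open and withdraw straight up.

{"name": "send_rows", "arguments": {"motion": [{"dx": 0, "dy": 0, "dz": 0.12, "rx": 0, "ry": 0, "rz": 0, "fingers": 1}, {"dx": 0, "dy": 0, "dz": 0.12, "rx": 0, "ry": 0, "rz": 0, "fingers": 0}, {"dx": 0, "dy": 0, "dz": 0.12, "rx": 0, "ry": 0, "rz": 0, "fingers": -0.3}, {"dx": 0, "dy": 0, "dz": 0.12, "rx": 0, "ry": 0, "rz": 0, "fingers": -0.6}, {"dx": 0, "dy": 0, "dz": 0.12, "rx": 0, "ry": 0, "rz": 0, "fingers": -0.6}]}}

```text
clock: 13.95
tcp_pos: [0.4272, -0.2173, 0.1144]
tcp_rot: [-3.139, 0.057, 0.005]
contact_force: [0.8, 0.4, -0.3]
grip_width: 0.8
```

{"name": "send_rows", "arguments": {"motion": [{"dx": 0, "dy": 0, "dz": 1, "rx": 0, "ry": 0, "rz": 0, "fingers": -0.6}, {"dx": 0, "dy": 0, "dz": 4, "rx": 0, "ry": 0, "rz": 0, "fingers": -0.6}, {"dx": 0, "dy": 0, "dz": 9, "rx": 0, "ry": 0, "rz": 0, "fingers": -0.6}, {"dx": 0, "dy": -3, "dz": 15, "rx": 0, "ry": 0, "rz": 0, "fingers": -0.6}, {"dx": -2, "dy": -8, "dz": 17, "rx": 0, "ry": 0, "rz": 0, "fingers": -0.6}]}}

```text
clock: 14.58
tcp_pos: [0.4087, -0.2982, 0.2897]
tcp_rot: [3.138, -0.051, 0.004]
contact_force: [1.5, -1.2, -0.7]
grip_width: 0.799
```

{"name": "send_rows", "arguments": {"motion": [{"dx": -3, "dy": -6, "dz": 0, "rx": 0, "ry": 0, "rz": 0, "fingers": -0.6}, {"dx": -6, "dy": -11, "dz": 0, "rx": 0, "ry": 0, "rz": 0, "fingers": -0.6}, {"dx": -9, "dy": -16, "dz": 0, "rx": 0, "ry": 0, "rz": 0, "fingers": -0.6}, {"dx": -11, "dy": -22, "dz": 0, "rx": 0, "ry": 0, "rz": 0, "fingers": -0.6}, {"dx": -11, "dy": -22, "dz": 0, "rx": 0, "ry": 0, "rz": 0, "fingers": -0.6}]}}

```text
clock: 15.2
tcp_pos: [0.2951, -0.5202, 0.2845]
tcp_rot: [-3.139, 0.064, 0.005]
contact_force: [0.9, 0.7, 0.4]
grip_width: 0.8
```

Run:
```python
from h import *
a=snap('top','pics/t8.png');b=snap('scene','pics/s8.png')
cv2.imwrite('pics/c8.png',np.hstack([cv2.resize(a[190:430,90:490],(400,240)),cv2.resize(b[80:350,150:600],(400,240))]))
```

```text
(no output)
```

View pics/c8.png

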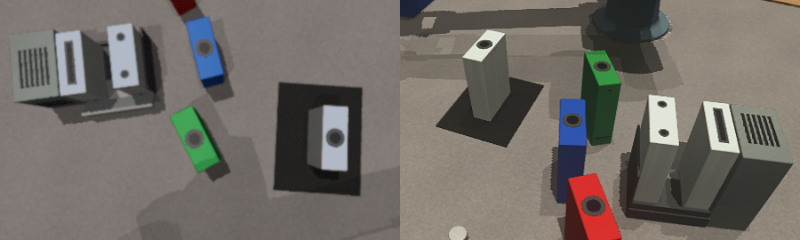

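The module stands upright on the mat, the neighbours are in place and the gripper is clear. I check the port's position and the top height, then sign off if they are good.

Run:
```python
from h import *
a=cv2.imread('pics/t8.png');b=cv2.imread('pics/s8.png')
def port(im,r):
    v0,v1,u0,u1=r; g=cv2.cvtColor(im,cv2.COLOR_BGR2GRAY)[v0:v1,u0:u1]
    k,l,s,c=cv2.connectedComponentsWithStats((g<120).astype(np.uint8)); i=1+s[1:,4].argmax(); print(s[i]); return c[i]+[u0,v0]
pt=port(a,(317,339,415,435)); ps=port(b,(123,138,235,255))
o1,d1=ray('top',*pt);o2,d2=ray('scene',*ps);t=np.linalg.lstsq(np.c_[d1,-d2],o2-o1,rcond=None)[0]
P=(o1+t[0]*d1+o2+t[1]*d2)/2; print(pt,ps,P)
ok=np.linalg.norm(P[:2]-[.447,-.218])<.015 and abs(P[2]-.153)<.006
print(ok)
if ok: print(bot.sign_off())
```

```text
[  1   2  18  18 256]
[  1   2  18  10 141]
[424.72265625 327.40625   ] [244.73049645 129.53191489] [ 0.44608638 -0.21739777  0.15190234]
True
the job is handed in; nothing more can be done
None
```

I tipped the single-port white module (middle bay) out until it lay leaning on the rack's slope. I then gripped it across its proud top, lifted it out along its own axis and stood it upright in the middle of the mat. The job was handed in after about 15 s on the robot's clock.

**Final position:** across the two views, the port is at (0.446, -0.217, 0.152) m. The mat's middle is at about (0.447, -0.218), and a standing module's top should be at 0.153 m high.

**Other checks:**
- The last picture shows the two-port and slotted modules still standing in their bays. The coloured boxes are where they were, and the gripper is clear of everything.
- Touchdown force reached at most about 14 N before I eased off 1 mm and opened the fingers.
- **Small disagreements:** the two cameras differed by 1–2 mm on most points and up to about 5 mm on the mat centre, so I used the average for the mat. The held module's predicted top corners were off by about 2 pixels, within calibration.

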